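# Free the cam lock and clamp the tin

### The job

Clamp the open tin in the tin clamp. First push the upright pin of the cam round until its lever points straight forward, away from the follower arm, so that the low side of the cam faces the arm; only then push the slide forward by its upright rear plate until its jaw holds the tin against the end stop, and leave cam and slide there. Work only by pushing with the fingertips or the outside of the fingers: do not touch, lift or tip the tin, and leave the things standing around where they are.

Things in the scene. Friction and masses are not known exactly. Their poses are not given: they have to be found in the camera images.
- clamp: tin clamp fixed to the table: aluminium base plate, x -138..118, y -140..72, z 0..10 mm. Origin on the table under the slide's line; +x is the slide's forward way (away from the robot, yaw within 0.3 rad), +y left. Along y=0 from the rear: push plate, bar, jaw, tin channel (rails 73 mm apart inside, tops z 29, x 18..106), end stop (face x 94, top z 43). Cam on the right, axle at x 0, y -85
- slide (a joint): forward travel of the slide (m) along clamp +x: 0 fully back, starts 0 to 0.014, range to 0.055. Stays where left (friction 3 N). The jaw (56 mm wide, top z 49 mm) has its rubber front face at clamp x -20 mm + travel and holds the seated tin at about 0.048. The cam stops the follower arm at about 0.024 when its high side faces the arm, at 0.050 when its low point does
- plate_mid (a point): middle of the rear face (the face to push) of the slide's upright push plate, 60 mm above the table; moves with the slide, at clamp x -123 mm + travel. The plate is 64 mm wide (y), 9 mm thick and stands from z 28 to 88 mm; +x is the push direction
- follower_face (a point): on the flat front face of the follower arm, straight behind the cam's axle, 21 mm above the table; moves with the slide, at clamp x -65 mm + travel. The arm (top at z 28 mm) reaches from the slide bar to the right, to clamp y -108 mm
- cam (a joint): cam angle (rad) about its upright axle: 0 = low point facing the follower arm, lever straight forward (clamp +x); positive is clockwise from above: pi/2 lever to the right (-y), pi straight back over the arm. Starts 1.7 to 2.6, so turn it anticlockwise from above, by the outer right side. Range -0.7 to 2.9. Stays where left (friction 0.28 N m, 6 to 7 N at the pin)
- axle (a point): top of the cam's axle nut on the turning axis, 42 mm above the table; +x of this point points along the lever. The cam is a dark eccentric disc, radius 28, thickness 14 mm, centre 13 mm from the axle: edge 41 mm from the axle on the high side (under the lever), 15 mm on the low side; disc top z 28, lever top z 37 mm
- pin_top (a point): centre of the top of the cam's upright steel pin: 15 mm diameter, standing on the lever's outer end 45 mm from the axle; its free length is from z 37 to 86 mm above the table
- seat (a point): point on the base plate's upper face (z 10 mm) over which the tin's axis stands when it is against the end stop
- cheese_tin: open steel tin of white cheese, 66 mm diameter, 52 mm high, loose in the clamp's channel, standing on the base plate 5 to 16 mm short of the end stop; origin at the centre of its underside. Not to be touched by the robot
- salt_shaker: bystander: glass salt shaker, 44 mm diameter, 90 mm high, left of the clamp; origin at the centre of its underside
- amber_tub: bystander: small square amber tub, 75 x 75 x 62 mm, right of the clamp beyond the cam; origin at the centre of its underside
- paste_tin: bystander: open tin with raised lid, 67 mm diameter, 90 mm high, behind the clamp; origin at the centre of its underside
- spice_jar: bystander: spice jar with black cap, 45 mm diameter, 105 mm high, behind the clamp; origin at the centre of its underside
- ramekin: bystander: white bowl of dark spice, 109 mm diameter, 48 mm high, at the left; origin at the centre of its underside

How it is judged:
By the outcome, as a careful person would: the job done as asked, in the order asked, and still so for the second after the job is handed in, with the robot touching nothing.
It also fails if it takes over 54 s, if anything falls off the work surface, if the arm or the gripper's body presses on something with over 40 N, if the wrist force passes 120 N, or if a joint passes its speed limit or range.

### The arm

A 6-joint arm with a two-finger parallel gripper is mounted at the origin on a cart in front of the work surface, level with it; the furniture and walls round the work are solid. World frame = base frame: x ahead of the robot, y to its left, z up, the work surface at z = 0. Lengths are in m, angles in degrees, forces in N, time in s.
With the tool pointing down it reaches from about 0.25 to 0.725 m from the base axis. Payload 9.7 kg.
Tool frame: the origin (TCP) lies between the finger pads; the fingertips stand 17 mm ahead of it and the grasp point (between the pads) lies 2 mm behind it; z points along the fingers, y is the line along which they close (so a half turn about z gives the same grasp; the last joint's range is limited). The gripper opens to 85 mm and grips with 20 to 120 N. Pads are 22 mm wide; open, the fingers measure 114 mm over their backs; the gripper's body (76 mm by 85 mm) begins 54 mm behind the grasp point. The pads swing forward as they close: fully open they stand 13 mm farther back than shut.
Start: joints at [-73.224, 4.979, 10.078, 95.1, 0, 90], TCP at [0.159, -0.527, 0.248] pointing down, gripper open.
Joint ranges: [-179.16, 179.16], [-48.56, 103.87], [-65.8, 70.77], [-126.05, 130.52], [-82.76, 87.17], [-180, 180]. Speed limits (degrees/s): [127.2, 127.2, 147.25, 180, 180, 180].

### API

Orientations are given as a 3x3 rotation matrix whose columns are the frame's x, y, z axes.
In Python, from bench import r, vision gives the robot as it stands.
- The arm moves only by the tool arm_command, never from a script. Its argument "plan" is one flat list of numbers, 6 for each row, row after row: the shift along the tool's x, y, z in mm, then the turn, a rotation vector about the tool's x, y, z in degrees. In form: [tx, ty, tz, wx, wy, wz, tx, ty, tz, wx, wy, wz, ...]. A call has 1 to 5 rows; each row shifts and turns the commanded pose from where the row before left it, along the tool's axes as they then stand; what a row does not reach is not made up. A row lasts 1/8 s, in which the tool goes at most 62.5 mm and 10.7 degrees, less where a joint would pass 70% of its speed; a pose out of reach is approached as far as the arm can. A call with a gripper value outside its range is refused whole. "fingers" is the gripper command: -1 is fully open, 1 is shut, values between are in proportion, set as the call begins (left out, the last holds). The fingers move at their own pace and stop on an object; the grip force is fixed at half the most. Time passes only in rows, so rows that do not move let the fingers close. It gives the time, the measured TCP pose, the force, the opening and the grip force at its end, in the units of the state.
- r.get_obs(): the state, without advancing time (a new reading comes with each control period).
- vision.snapshot(name): name is "scene" or "top" or "wrist"; returns the picture (384x512x3 uint8, red, green, blue); there is no depth.
- vision.camera_model(name): a dict with "vfov" (degrees; the focal length in pixels is half the picture's height over the tangent of half this angle, whatever the lens; pixels are square), "cx", "cy" (the principal point, pixels), "cam_to_world" (4x4, takes a point from camera to world coordinates). Camera axes: x right, y down, z forward; pixel columns grow to the right and rows downward; lengths in m; the calibration is good to about 2 mm. A picture is of the moment at which its call begins: read the wrist's pose just before it. camera_model takes no time and is no camera call; for the wrist camera it gives the pose at the moment of the call.
- r.hand_in(): hands the job in; it is judged then, once.
The state is a dict: "t": time; "joint_positions": joint angles; "dq": joint speeds; "joint_efforts": joint torques, N m; "eef_pos": TCP position; "orientation": TCP orientation; "wrist_force": force on the tool from outside, world axes, zero at the start; "ft_torque": the same for the moment, N m; "gripper_width": finger opening in m; "gripper_force": force on a finger pad.
Only numpy, scipy, OpenCV 4.12 (cv2) and the standard library are available. Lean on these libraries where they do the work, as an engineer would, in place of code of your own. Each camera call takes 0.05 s, during which the arm holds its last target. There are 200 camera calls.

## Working session

There is one attempt and no reset: what is moved stays moved. The work goes in short steps, Python scripts to look and compute and a tool call to move; the robot and the scene stay as the last step left them, time stands still between calls to the robot, and variables do not carry over. Pictures are saved under pics/ and viewed, at most 13 in all, crops included, and the job is handed in when it is done.

Besides the shell and the picture viewer there is one more tool, called after "Request:" by a JSON object that holds its "name" and its "arguments", one argument or row to a line. arm_command: Moves the arm, as the interface text tells. Its arguments: {"type":"object","properties":{"plan":{"type":"array","items":{"type":"number"}},"fingers":{"type":"number"}},"required":["plan"]}

```bash
mkdir -p pics; python3 - <<'E'
from bench import r, vision
import cv2,numpy as np
for n in("scene","top"):
    im=vision.snapshot(n); cv2.imwrite(f"pics/{n}0.png",cv2.resize(im[:,:,::-1],(800,600),interpolation=cv2.INTER_CUBIC)); np.save(n+"0.npy",im)
    m=vision.camera_model(n); print(n,m["vfov"],m["cx"],m["cy"],np.round(m["cam_to_world"],4).tolist())
o=r.get_obs(); print(o["t"],o["eef_pos"],np.round(o["orientation"],3).tolist())
E
```

```text
scene 55.24849467103961 253.23627040885341 187.59594289496732 [[-0.8775, -0.3492, 0.3288, 0.3059], [-0.4795, 0.6233, -0.6178, 0.6916], [0.0108, -0.6997, -0.7143, 0.7844], [0.0, 0.0, 0.0, 1.0]]
top 42.93582942849442 259.21745571640145 185.55408468484703 [[0.0186, -0.9964, 0.0831, 0.522], [-0.9998, -0.0182, 0.0052, 0.1073], [-0.0036, -0.0832, -0.9965, 1.4259], [0.0, 0.0, 0.0, 1.0]]
0.1 [ 0.15869654 -0.52642144  0.24767876] [[0.957, 0.289, -0.0], [0.289, -0.957, 0.001], [-0.0, -0.001, -1.0]]
```

View pics/top0.png

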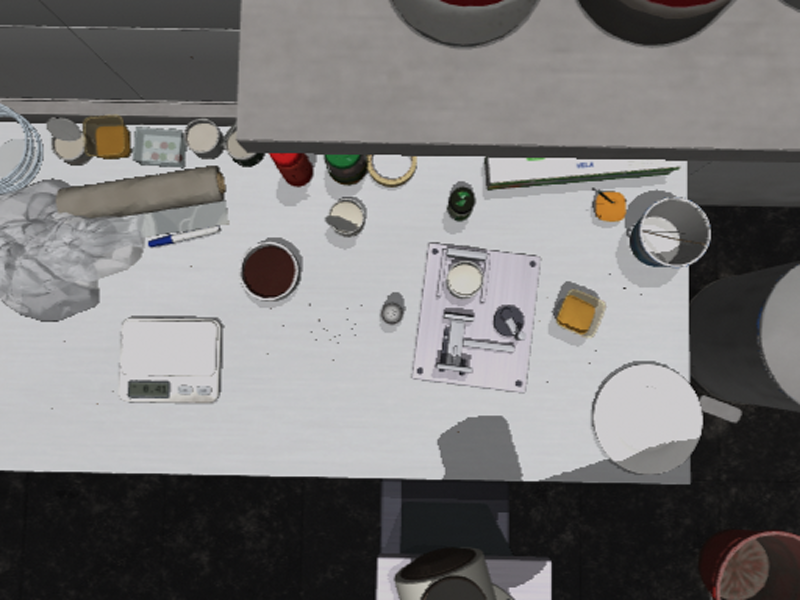

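View pics/scene0.png

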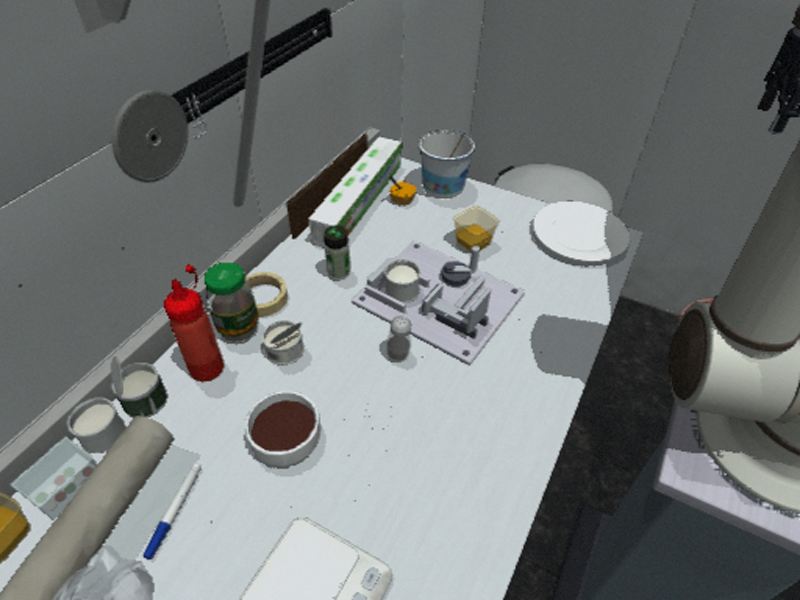

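The top view shows the clamp plate (corners about 430,242 / 540,253 / 525,392 / 412,378 at 800 px scale), with the tin at 464,280, the cam at 510,322 and the tub to its right at 578,312. I'll zoom in on both views and locate the plate.

```bash
cat > h.py <<'E'
import numpy as np,cv2
from bench import r,vision
def ray(m,u,v):
    f=192/np.tan(np.radians(m["vfov"]/2)); T=np.array(m["cam_to_world"])
    d=T[:3,:3]@np.array([(u-m["cx"])/f,(v-m["cy"])/f,1]); return T[:3,3],d
def onz(m,u,v,z):
    c,d=ray(m,u,v); return c+d*(z-c[2])/d[2]
def proj(m,p):
    f=192/np.tan(np.radians(m["vfov"]/2)); T=np.array(m["cam_to_world"])
    q=T[:3,:3].T@(np.array(p)-T[:3,3]); return np.array([m["cx"]+f*q[0]/q[2],m["cy"]+f*q[1]/q[2]])
def tri(a,b):
    A=[];B=[]
    (c1,d1),(c2,d2)=a,b
    s=np.linalg.lstsq(np.stack([d1,-d2],1),c2-c1,rcond=None)[0]
    p,q=c1+s[0]*d1,c2+s[1]*d2
    return (p+q)/2,np.linalg.norm(p-q)
E
python3 - <<'E'
from h import *
t=np.load("top0.npy");s=np.load("scene0.npy")
a=cv2.resize(t[150:256,255:395,::-1],None,fx=5,fy=5,interpolation=cv2.INTER_CUBIC)
b=cv2.resize(s[145:235,215:345,::-1],None,fx=6,fy=6,interpolation=cv2.INTER_CUBIC)
cv2.imwrite("pics/tc.png",a);cv2.imwrite("pics/sc.png",b)
# plate mask: lilac (blue/red over green)
i=t.astype(int); m=((np.minimum(i[:,:,0],i[:,:,2])-i[:,:,1]>3)).astype(np.uint8)
m[:145]=0;m[260:]=0;m[:,:250]=0;m[:,360:]=0
m=cv2.morphologyEx(m,cv2.MORPH_OPEN,np.ones((3,3)))
c=max(cv2.findContours(m,0,2)[0],key=cv2.contourArea)
R=cv2.minAreaRect(c);bx=cv2.boxPoints(R);print(R,bx)
M=vision.camera_model("top")
P=np.array([onz(M,u,v,.01) for u,v in bx]);print(np.round(P,4)); 
print([np.linalg.norm(P[k]-P[k-1]).round(4) for k in range(4)])
E
```

```text
((304.6307678222656, 202.95384216308594), (72.68435668945312, 87.07238006591797), 7.125016689300537) [[263.16925 241.64615]
 [273.96924 155.24615]
 [346.0923  164.26154]
 [335.2923  250.66153]]
[[ 0.478   0.1003  0.01  ]
 [ 0.7298  0.0732  0.01  ]
 [ 0.707  -0.1377  0.01  ]
 [ 0.4561 -0.1076  0.01  ]]
[np.float64(0.209), np.float64(0.2532), np.float64(0.2121), np.float64(0.2527)]
```

View pics/tc.png

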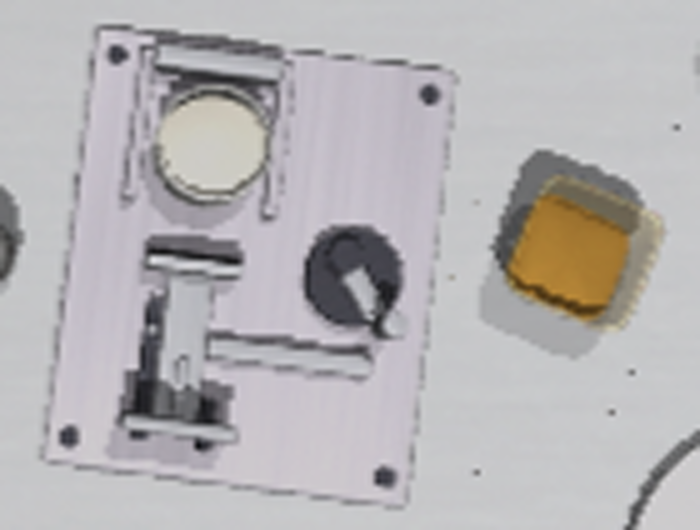

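View pics/sc.png

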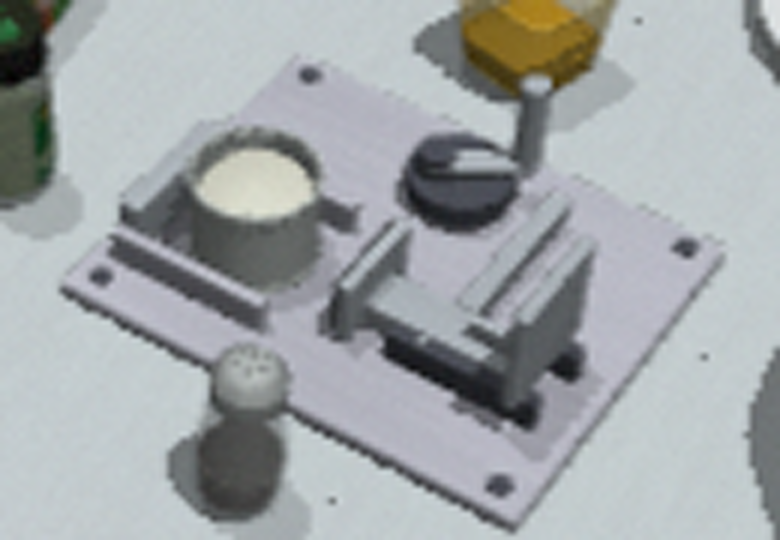

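```bash
cat >> h.py <<'E'
W=np.array([[.478,.1003],[.7298,.0732],[.707,-.1377],[.4561,-.1076]])
L=np.array([[-.138,.072],[.118,.072],[.118,-.140],[-.138,-.140]])
a=W-W.mean(0);b=L-L.mean(0)
yaw=np.arctan2((b[:,0]*a[:,1]-b[:,1]*a[:,0]).sum(),(a*b).sum())
Rc=np.array([[np.cos(yaw),-np.sin(yaw)],[np.sin(yaw),np.cos(yaw)]])
org=W.mean(0)-Rc@L.mean(0)
def toc(p): return Rc.T@(np.asarray(p)[:2]-org)
def tow(x,y): return Rc@np.array([x,y])+org
E
python3 - <<'E'
from h import *
T=vision.camera_model("top");S=vision.camera_model("scene")
tc=lambda u,v:(255+(u+.5)/5-.5,150+(v+.5)/5-.5)
sc=lambda u,v:(215+(u+.5)/6-.5,145+(v+.5)/6-.5)
print("yaw",yaw,"org",org)
def two(n,a,b):
    p,e=tri(ray(T,*tc(*a)),ray(S,*sc(*b)));print(n,p.round(4),"clamp",toc(p).round(4),"err",e.round(4))
two("pin",(392,322),(537,83))
two("plate L",(122,420),(515,322));two("plate R",(237,434),(590,243))
two("tin front",(211,90),(0,0)) if 0 else None
two("bolt FL",(118,54),(101,276));two("bolt RR",(385,477),(685,247));two("bolt FR",(429,94),(311,75));two("bolt RL",(69,436),(499,485))
def one(n,a,z): print(n,toc(onz(T,*tc(*a),z)).round(4))
one("pin",(392,322),.086);one("disc c",(353,275),.028);one("jaw front L",(150,252),.049);one("stop",(220,75),.043);one("tin c",(213,145),.062)
one("plate L",(122,420),.088);one("plate R",(237,434),.088);one("arm end front",(373,350),.028);one("tub TL",(550,178),.062);one("tub BL",(507,285),.0);one("tub right",(660,235),.062);one("tub bot",(615,328),.062)
E
```

```text
yaw -0.11045514294027048 org [0.6064119 0.0147405]
pin [ 0.5578 -0.0901  0.0839] clamp [-0.0368 -0.1095] err 0.0031
plate L [0.5031 0.0577 0.0816] clamp [-0.1074  0.0313] err 0.0002
plate R [ 0.4951 -0.0061  0.0785] clamp [-0.1083 -0.033 ] err 0.0027
bolt FL [0.7151 0.0602 0.0054] clamp [0.103  0.0572] err 0.0008
bolt RR [ 0.4712 -0.0976  0.007 ] clamp [-0.122  -0.1265] err 0.0017
bolt FR [ 0.6938 -0.1221  0.0072] clamp [ 0.1019 -0.1263] err 0.0024
bolt RL [0.4914 0.0851 0.0056] clamp [-0.1221  0.0573] err 0.0015
pin [-0.0354 -0.1086]
disc c [-0.0091 -0.0916]
jaw front L [-0.0122  0.0261]
stop [ 0.0936 -0.0011]
tin c [ 0.0512 -0.0009]
plate L [-0.1075  0.0315]
plate R [-0.107  -0.0316]
arm end front [-0.0502 -0.1079]
tub TL [ 0.057  -0.1904]
tub BL [-0.0016 -0.1849]
tub right [ 0.0331 -0.2548]
tub bot [-0.0217 -0.2356]
```

The pin's top triangulates to clamp (-36,-109), z 84 mm, so the cam is at about 2.55 rad. The slide is at about 8 mm. I'll go there with the fingers shut and push the pin around with their side face, turning the tool with the cam.

Request:
{"name": "arm_command", "arguments": {
  "plan": [50,-33,0,0,0,0,50,-33,0,0,0,0,50,-33,0,0,0,0,50,-33,0,0,0,0,50,-33,0,0,0,0],
  "fingers": 1
}}

```text
t: 0.72
eef_pos: [0.3513, -0.2948, 0.2481]
orientation: [[0.958, 0.288, 0.0], [0.288, -0.958, 0.0], [0.0, -0.0, -1.0]]
wrist_force: [0.8, -0.2, -0.5]
gripper_width: -0.0002
gripper_force: 0.0
```

Request:
{"name": "arm_command", "arguments": {
  "plan": [50,-33,0,0,0,0,50,-33,0,0,0,0,50,-33,0,0,0,0,50,-33,0,0,0,0,0,0,0,0,0,10]
}}

```text
t: 1.35
eef_pos: [0.5055, -0.1092, 0.2472]
orientation: [[0.993, 0.12, -0.001], [0.12, -0.993, 0.001], [-0.001, -0.001, -1.0]]
wrist_force: [0.0, -0.8, -0.0]
gripper_width: -0.0001
gripper_force: 0.0
```

```bash
cat >> h.py <<'E'
def st():
    o=r.get_obs();R=np.array(o["orientation"]);p=o["eef_pos"]
    print("t",o["t"],"pos",np.round(p,4),"clamp mm",(toc(p)*1e3).round(1),"yaw_c",np.degrees(np.arctan2(R[1,0],R[0,0])-yaw).round(1),"zax",R[:,2].round(3),"q",np.round(o["joint_positions"],1),"F",np.round(o["wrist_force"],1),"w",o["gripper_width"])
    return o
def d(x,y):  # tool shift to clamp mm x,y
    o=r.get_obs();R=np.array(o["orientation"]);w=np.r_[tow(x/1e3,y/1e3)-np.array(o["eef_pos"])[:2],0]
    print("shift",(R.T@w*1e3).round(1))
E
python3 -c "
from h import *
st();d(-54,-85)"
```

```text
t 1.35 pos [ 0.5055 -0.1092  0.2472] clamp mm [ -86.6 -134.3] yaw_c 13.2 zax [-0.001  0.001 -1.   ] q [-12.2   0.5   5.3  94.9   0.  160.9] F [ 0.  -0.8 -0. ] w -0.0001176056882102925
shift [ 43.  -40.5  -0. ]
```

Request:
{"name": "arm_command", "arguments": {
  "plan": [43,-40,0,0,0,-10,0,0,0,0,0,-10,0,0,0,0,0,-10,0,0,0,0,0,-10,0,0,0,0,0,-10]
}}

```text
t: 1.98
eef_pos: [0.5418, -0.0675, 0.2478]
orientation: [[0.543, 0.84, -0.001], [0.84, -0.543, 0.0], [-0.0, -0.001, -1.0]]
wrist_force: [0.5, 0.9, -1.5]
gripper_width: 0.0003
gripper_force: 0.0
```

Request:
{"name": "arm_command", "arguments": {
  "plan": [0,0,0,0,0,-10,0,0,0,0,0,-10,0,0,0,0,0,-10,0,0,0,0,0,-10,0,0,0,0,0,-10]
}}

```text
t: 2.6
eef_pos: [0.5417, -0.0675, 0.2479]
orientation: [[-0.294, 0.956, -0.001], [0.956, 0.294, 0.0], [0.0, -0.001, -1.0]]
wrist_force: [-1.1, -0.0, 0.5]
gripper_width: -0.0005
gripper_force: 0.0
```

Request:
{"name": "arm_command", "arguments": {
  "plan": [0,0,0,0,0,-10,0,0,0,0,0,0]
}}

```text
t: 2.85
eef_pos: [0.5418, -0.0675, 0.2479]
orientation: [[-0.449, 0.893, -0.001], [0.893, 0.449, 0.0], [0.0, -0.001, -1.0]]
wrist_force: [-0.2, 0.2, -0.1]
gripper_width: -0.0001
gripper_force: 0.0
```

```bash
python3 -c "
from h import *
o=st();d(-54,-85)
m=vision.camera_model('wrist');im=vision.snapshot('wrist')
np.save('w1.npy',im)
import json;json.dump({k:np.array(v).tolist() for k,v in m.items()},open('w1.json','w'))
print(m['vfov'],np.round(m['cam_to_world'],3).tolist(),proj(m,[.5578,-.0901,.0845]))
cv2.imwrite('pics/w1.png',im[:,:,::-1])"
```

```text
t 2.85 pos [ 0.5418 -0.0675  0.2479] clamp mm [-55.2 -88.9] yaw_c 123.0 zax [-0.001  0.    -1.   ] q [-7.1  4.4  9.5 95.1  0.  56.2] F [-0.2  0.2 -0.1] w -8.443801838269743e-05
shift [ 2.6  3.1 -0. ]
71.46315480627953 [[0.894, 0.425, 0.145, 0.503], [0.449, -0.844, -0.292, 0.007], [-0.002, 0.326, -0.945, 0.373], [0.0, 0.0, 0.0, 1.0]] [258.85149073 203.5925862 ]
```

View pics/w1.png

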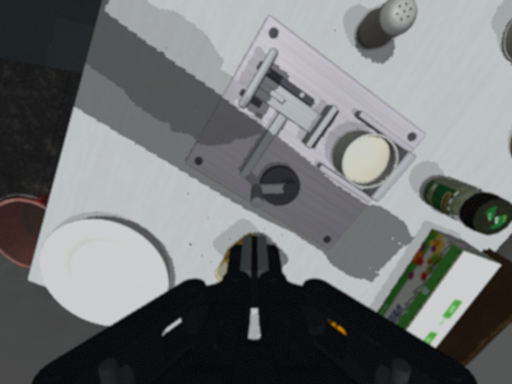

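The wrist view shows the fingertips at (255,240) and the pin by about (262,198), matching the triangulated prediction (259,204). Now I'll descend behind the pin.

Request:
{"name": "arm_command", "arguments": {
  "plan": [4,3,45,0,0,0,0,0,45,0,0,0,0,0,45,0,0,0,0,0,43,0,0,0,0,0,0,0,0,0]
}}

```text
t: 3.52
eef_pos: [0.5405, -0.0624, 0.0672]
orientation: [[-0.448, 0.894, -0.006], [0.894, 0.448, 0.001], [0.003, -0.005, -1.0]]
wrist_force: [0.3, 0.1, 0.6]
gripper_width: 0.0001
gripper_force: 0.0
```

```bash
python3 -c "
from h import *
o=st()
for k in (0,): 
  d(-47.5,-94.5)
  d(-43.5,-100.5)"
```

```text
t 3.525 pos [ 0.5405 -0.0624  0.0672] clamp mm [-57.  -83.9] yaw_c 122.9 zax [-0.006  0.001 -1.   ] q [ -6.6   4.9 -10.   75.4  -0.   56.8] F [0.3 0.1 0.6] w 0.00011440333024250424
shift [-14.    2.2  -0.1]
shift [-21.3   2.3  -0.1]
```

Request:
{"name": "arm_command", "arguments": {
  "plan": [-7,1,0,0,0,0,-7,1,0,0,0,0,-6.4,-2.1,0,0,0,-8,-6.4,-2.1,0,0,0,-8,0,0,0,0,0,0]
}}

```text
t: 4.15
eef_pos: [0.555, -0.0876, 0.0721]
orientation: [[-0.68, 0.733, 0.002], [0.733, 0.68, 0.001], [-0.001, 0.002, -1.0]]
wrist_force: [-0.5, 2.6, 0.7]
gripper_width: 0.0
gripper_force: 1.2
```

```bash
cat >> h.py <<'E'
def ax():
    o=r.get_obs();R=np.array(o["orientation"]);w=np.r_[tow(0,-.085)-np.array(o["eef_pos"])[:2],0]
    c=(R.T@w*1e3)[:2]; print("axle in tool",c.round(1),"want -18.5,45")
E
python3 -c "
from h import *
o=st();ax();im=vision.snapshot('top');cv2.imwrite('pics/t2.png',cv2.resize(im[150:256,255:395,::-1],None,fx=5,fy=5,interpolation=cv2.INTER_CUBIC))"
```

```text
t 4.15 pos [ 0.555  -0.0876  0.0721] clamp mm [ -39.9 -107.3] yaw_c 139.2 zax [ 0.002  0.001 -1.   ] q [-9.   6.7 -7.5 75.6  0.1 38.2] F [-0.5  2.6  0.7] w 4.4917000333849055e-05
axle in tool [-15.5  43. ] want -18.5,45
```

View pics/t2.png

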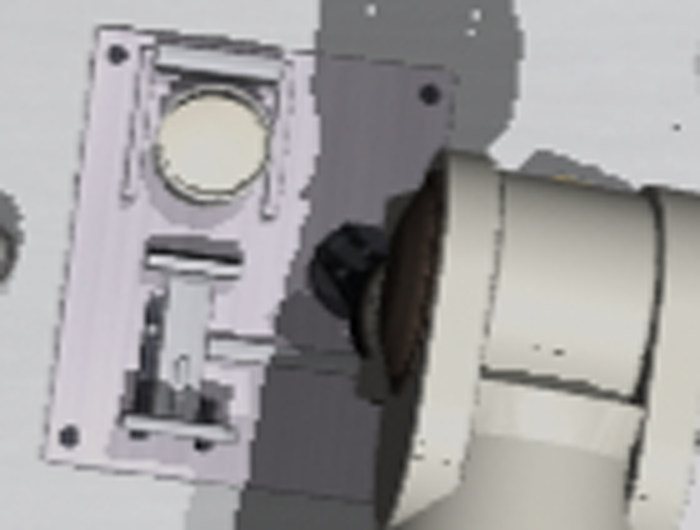

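The arm hides the pin from above, but contact force has just begun (2.6 N). I'll continue round and watch the force.

Request:
{"name": "arm_command", "arguments": {
  "plan": [-6.4,-2,0,0,0,-8,-6.4,-2,0,0,0,-8,-6.4,-2,0,0,0,-8,-6.4,-2,0,0,0,-8,-6.4,-2,0,0,0,-8]
}}

```text
t: 4.82
eef_pos: [0.5753, -0.1117, 0.0711]
orientation: [[-0.993, 0.122, -0.001], [0.122, 0.993, 0.001], [0.001, 0.001, -1.0]]
wrist_force: [-6.8, 5.1, 1.2]
gripper_width: 0.0002
gripper_force: 3.3
```

```bash
python3 -c "
from h import *
o=st();ax();im=vision.snapshot('scene');cv2.imwrite('pics/s2.png',cv2.resize(im[120:235,205:345,::-1],None,fx=5,fy=5,interpolation=cv2.INTER_CUBIC))"
```

```text
t 4.825 pos [ 0.5753 -0.1117  0.0711] clamp mm [ -17.  -129.1] yaw_c 179.3 zax [-0.001  0.001 -1.   ] q [-11.   10.2  -3.8  76.1   0.1  -4. ] F [-6.8  5.1  1.2] w 0.0001510845490600723
axle in tool [-16.5  44.3] want -18.5,45
```

View pics/s2.png

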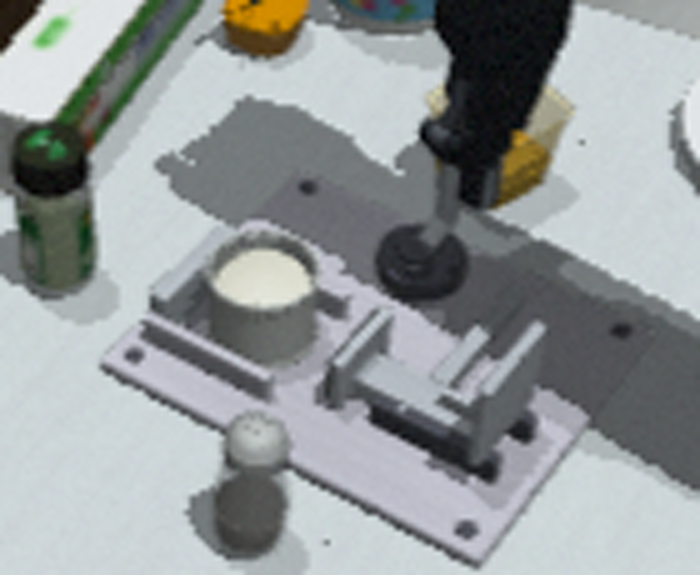

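The pin at (448,190) rests against the fingers and the cam is turning, with the force at 8.5 N as expected. I'll keep going.

Request:
{"name": "arm_command", "arguments": {
  "plan": [-6.4,-2,0,0,0,-8,-6.4,-2,0,0,0,-8,-6.4,-2,0,0,0,-8,-6.4,-2,0,0,0,-8,-6.4,-2,0,0,0,-8]
}}

```text
t: 5.5
eef_pos: [0.6074, -0.1173, 0.071]
orientation: [[-0.839, -0.544, -0.002], [-0.544, 0.839, -0.001], [0.002, 0.001, -1.0]]
wrist_force: [-7.1, 0.4, 1.9]
gripper_width: 0.0002
gripper_force: 3.1
```

```bash
python3 -c "
from h import *
o=st();ax()"
```

```text
t 5.5 pos [ 0.6074 -0.1173  0.071 ] clamp mm [  15.5 -131.2] yaw_c -140.7 zax [-0.002 -0.001 -1.   ] q [-10.9  14.6   1.4  76.9  -0.  -43.9] F [-7.1  0.4  1.9] w 0.00023615971233223698
axle in tool [-17.2  45.6] want -18.5,45
```

Request:
{"name": "arm_command", "arguments": {
  "plan": [-6.4,-2,0,0,0,-8,-6.4,-2,0,0,0,-8,-6.4,-2,0,0,0,-8,-6.4,-2,0,0,0,-8,-6.4,-2,0,0,0,-8]
}}

```text
t: 6.12
eef_pos: [0.6358, -0.101, 0.071]
orientation: [[-0.294, -0.956, -0.001], [-0.956, 0.294, -0.002], [0.002, 0.0, -1.0]]
wrist_force: [-7.8, -3.4, 0.1]
gripper_width: 0.0001
gripper_force: 3.0
```

```bash
python3 -c "
from h import *
o=st();ax()
S=vision.camera_model('scene')
im=vision.snapshot('scene');np.save('s3.npy',im);cv2.imwrite('pics/s3.png',cv2.resize(im[135:205,250:340,::-1],None,fx=8,fy=8,interpolation=cv2.INTER_CUBIC))
for x in (30,45):print([ (proj(S,np.r_[tow(.001*45*np.cos(c),-.085-.045*np.sin(c)),.086])).round(1) for c in (0,.1,.2,.3)])"
```

```text
t 6.125 pos [ 0.6358 -0.101   0.071 ] clamp mm [  41.9 -111.8] yaw_c -100.8 zax [-0.001 -0.002 -1.   ] q [ -9.   18.    5.5  77.6  -0.1 -81.9] F [-7.8 -3.4  0.1] w 0.00013695378426490328
axle in tool [-18.5  46.2] want -18.5,45
[array([275.3, 151.6]), array([276.2, 150.8]), array([277.2, 150.1]), array([278.3, 149.5])]
[array([275.3, 151.6]), array([276.2, 150.8]), array([277.2, 150.1]), array([278.3, 149.5])]
```

View pics/s3.png

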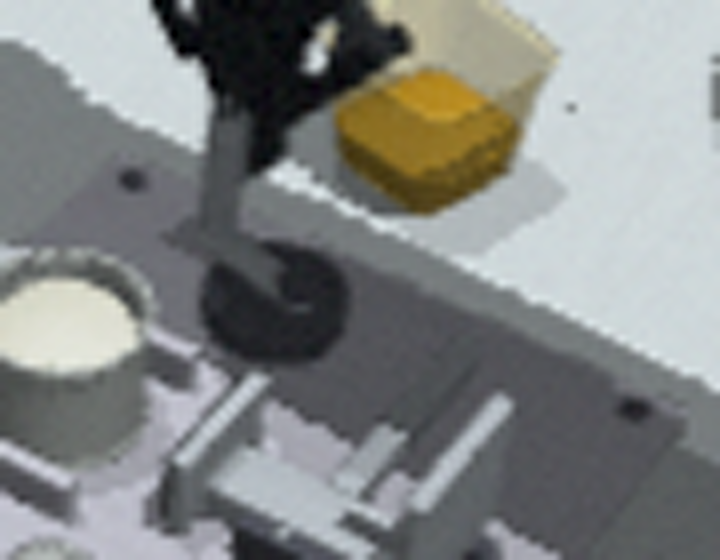

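Request:
{"name": "arm_command", "arguments": {
  "plan": [-5,-1.5,0,0,0,-6,0,0,0,0,0,0,15,0,0,0,0,0,10,0,-40,0,0,0,0,0,-60,0,0,0]
}}

```text
t: 6.8
eef_pos: [0.6332, -0.1215, 0.1701]
orientation: [[-0.197, -0.98, -0.003], [-0.98, 0.197, 0.0], [0.0, 0.003, -1.0]]
wrist_force: [1.3, 0.0, 1.0]
gripper_width: -0.0001
gripper_force: 0.0
```

Request:
{"name": "arm_command", "arguments": {
  "plan": [40,0,-40,0,0,0,50,0,0,0,0,0,50,0,0,0,0,0,50,0,0,0,0,0,0,0,0,0,0,0]
}}

```text
t: 7.42
eef_pos: [0.5958, -0.3106, 0.2104]
orientation: [[-0.2, -0.98, 0.001], [-0.98, 0.2, -0.001], [0.001, -0.001, -1.0]]
wrist_force: [-0.7, 0.7, 0.2]
gripper_width: 0.0002
gripper_force: 0.0
```

```bash
python3 -c "
from h import *
o=st()
a=vision.snapshot('scene');b=vision.snapshot('top')
f=lambda i:cv2.resize(i[:,:,::-1],None,fx=8,fy=8,interpolation=cv2.INTER_CUBIC)
A=f(a[135:205,250:300]);B=f(b[180:250,290:340])
cv2.imwrite('pics/c4.png',np.hstack([A,B]))
S=vision.camera_model('scene');T=vision.camera_model('top')
for c in (-.2,-.1,0,.1,.2): 
  p=np.r_[tow(.045*np.cos(c),-.085-.045*np.sin(c)),.086]
  print(c,((proj(S,p)-[250,135]+.5)*8-.5).round(),((proj(T,p)-[290,180]+.5)*8-.5).round()+[400,0])"
```

```text
t 7.425 pos [ 0.5958 -0.3106  0.2104] clamp mm [  25.4 -324.5] yaw_c -95.2 zax [ 0.001 -0.001 -1.   ] q [ -27.5   21.9   26.    94.    -0.  -106. ] F [-0.7  0.7  0.2] w 0.00018903635764000164
-0.2 [195. 150.] [681.  34.]
-0.1 [200. 143.] [694.  34.]
0 [206. 136.] [707.  35.]
0.1 [213. 130.] [720.  37.]
0.2 [221. 125.] [732.  40.]
```

View pics/c4.png

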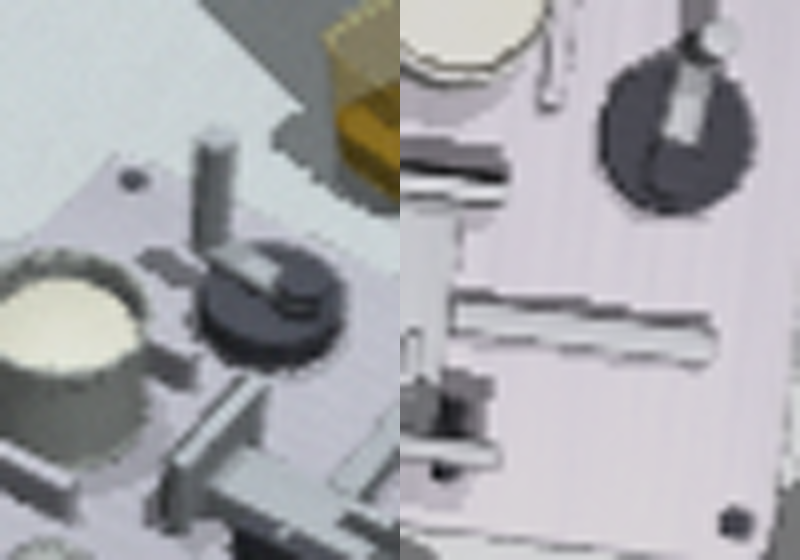

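```bash
python3 - <<'E'
from h import *
b=vision.snapshot('top');T=vision.camera_model('top')
g=b.max(2)
def disc(i):
    m=(i.max(2)<100).astype(np.uint8);m[:185]=0;m[215:]=0;m[:,:312]=0;m[:,340:]=0
    c=max(cv2.findContours(m,0,2)[0],key=cv2.contourArea);return cv2.minEnclosingCircle(cv2.convexHull(c)),cv2.fitEllipse(cv2.convexHull(c))
for n,i,p in(("0",np.load("top0.npy"),(255+78.5-.4,150+64.1)),("1",b,(290+(319.5)/8-.5,180+37.5/8-.5))):
    e=disc(i);print(e)
    u,v=e[1][0]
    D=toc(onz(T,u,v,.024))*1e3;P=toc(onz(T,*p,.086))*1e3
    print(n,D.round(1),P.round(1),np.linalg.norm(P-D).round(1),"cam deg",np.degrees(np.arctan2(-(P-D)[1],(P-D)[0])).round(1))
print(b[180:190,326:334].mean(2).round())
E
```

```text
(((325.29254150390625, 205.08091735839844), 10.085261344909668), ((325.09368896484375, 205.056640625), (18.93977928161621, 19.732900619506836), 179.026123046875))
0 [-10.2 -91.9] [ -35.7 -108.9] 30.6 cam deg 146.4
(((323.8432922363281, 195.47015380859375), 10.690070152282715), ((323.8741760253906, 195.85739135742188), (18.31969451904297, 21.242992401123047), 8.442362785339355))
1 [ 15.6 -85.3] [ 44.7 -89.3] 29.3 cam deg 7.8
[[119. 117. 116. 147. 202. 205. 204. 203.]
 [119. 118. 116. 149. 205. 206. 205. 203.]
 [119. 116. 116. 150. 186. 191. 205. 202.]
 [108. 111. 177. 188. 189. 188. 196. 204.]
 [ 45. 110. 195. 194. 194. 191. 193. 203.]
 [ 46. 113. 198. 203. 200. 195. 195. 204.]
 [ 54.  72. 135. 197. 201. 184. 200. 203.]
 [ 61.  64.  69.  93. 159. 206. 206. 205.]
 [143. 108. 116. 128. 150. 208. 206. 205.]
 [158. 154. 137.  92. 131. 207. 206. 205.]]
```

The lever is still about 6.5° (0.11 rad) short, by both views and by the disc-to-pin direction. I'll return and push about 5 mm further.

```bash
python3 -c "
from h import *
d(45,-130)"
```

```text
shift [-191.3   -2.3    0. ]
```

Request:
{"name": "arm_command", "arguments": {
  "plan": [-48,0,0,0,0,0,-48,0,0,0,0,0,-48,0,0,0,0,0,-47,-2,0,0,0,-5,0,0,45,0,0,0]
}}

```text
t: 8.2
eef_pos: [0.6388, -0.1151, 0.1689]
orientation: [[-0.102, -0.995, 0.008], [-0.995, 0.102, -0.001], [-0.0, -0.008, -1.0]]
wrist_force: [0.5, -0.4, 0.0]
gripper_width: -0.0003
gripper_force: 0.0
```

Request:
{"name": "arm_command", "arguments": {
  "plan": [0,0,45,0,0,0,0,0,48,0,0,0,0,0,0,0,0,0,0,0,0,0,0,0]
}}

```text
t: 8.7
eef_pos: [0.6371, -0.1189, 0.0747]
orientation: [[-0.108, -0.994, 0.002], [-0.994, 0.108, -0.0], [0.0, -0.002, -1.0]]
wrist_force: [0.3, 0.8, 0.6]
gripper_width: 0.0
gripper_force: 0.0
```

```bash
python3 -c "
from h import *
st();d(45,-108);d(45,-102.2)"
```

```text
t 8.7 pos [ 0.6371 -0.1189  0.0747] clamp mm [  45.3 -129.4] yaw_c -89.8 zax [ 0.002 -0.    -1.   ] q [-10.6  18.3   6.4  77.9   0.  -94.4] F [0.3 0.8 0.6] w 1.6243114677675362e-05
shift [-21.4   0.2  -0. ]
shift [-27.2   0.2  -0. ]
```

Request:
{"name": "arm_command", "arguments": {
  "plan": [-11,0,0,0,0,0,-9,0,0,0,0,0,-2,0,0,0,0,0,0,0,0,0,0,0]
}}

```text
t: 9.2
eef_pos: [0.6388, -0.0972, 0.0725]
orientation: [[-0.108, -0.994, 0.0], [-0.994, 0.108, -0.0], [0.0, -0.0, -1.0]]
wrist_force: [-0.1, -0.1, -0.4]
gripper_width: 0.0002
gripper_force: 0.0
```

Request:
{"name": "arm_command", "arguments": {
  "plan": [-2,0,0,0,0,0,-2,0,0,0,0,0,0,0,0,0,0,0]
}}

```text
t: 9.57
eef_pos: [0.6393, -0.0947, 0.0724]
orientation: [[-0.11, -0.994, 0.001], [-0.994, 0.11, -0.002], [0.002, -0.001, -1.0]]
wrist_force: [1.2, -5.0, -0.6]
gripper_width: -0.0001
gripper_force: 2.6
```

```bash
python3 -c "
from h import *
st()"
```

```text
t 9.575 pos [ 0.6393 -0.0947  0.0724] clamp mm [  44.8 -105.1] yaw_c -90.0 zax [ 0.001 -0.002 -1.   ] q [ -8.4  18.2   6.   77.7  -0.1 -92.1] F [ 1.2 -5.  -0.6] w -0.00010847527757054806
```

Request:
{"name": "arm_command", "arguments": {
  "plan": [-2,0,0,0,0,0,-2,0,0,0,0,0,0,0,0,0,0,0,0,0,0,0,0,0]
}}

```text
t: 10.07
eef_pos: [0.6402, -0.091, 0.0724]
orientation: [[-0.11, -0.994, 0.002], [-0.994, 0.11, -0.002], [0.002, -0.002, -1.0]]
wrist_force: [3.7, -6.8, -1.9]
gripper_width: 0.0001
gripper_force: 3.0
```

```bash
cat > m.py <<'E'
from h import *
st()
S=vision.camera_model('scene');i=vision.snapshot('scene').astype(float)
# pin axis column per row (grey pin), at free rows
f=192/np.tan(np.radians(S["vfov"]/2))
print(i[150:162,268:286].mean(2).round().astype(int))
for c in(-.1,0,.1): print(c,[proj(S,np.r_[tow(.045*np.cos(c),-.085-.045*np.sin(c)),z]).round(1).tolist() for z in(.08,.06,.045)])
E
python3 m.py
```

```text
t 10.075 pos [ 0.6402 -0.091   0.0724] clamp mm [  45.3 -101.3] yaw_c -90.0 zax [ 0.002 -0.002 -1.   ] q [ -8.   18.2   6.   77.7  -0.1 -91.7] F [ 3.7 -6.8 -1.9] w 8.403779248752727e-05
[[213 214 215 213 193 105  41  65  46  59  62  37  19  15  22  15  14  37]
 [214 215 214 212 200 138  40  70  59  62  67  37  21  14  36  81 109 100]
 [214 214 215 213 194 112  77  78  79  81  63  29  21  17  33  86 121 119]
 [136 161 213 211 193 115  85  81  83  82  65  28  14  18  64 115 124 121]
 [123 125 160 211 198 123  77  83  85  79  58  25  20  15  87 172 208 190]
 [106 110 127 133 127  93  74  80  82  77  58  22  12  38 127 209 212 209]
 [105 114 111 115 116  87  76  79  76  73  56  14  12  87 174 211 213 214]
 [ 92 112 111 114 108  77  78  80  77  74  57  26  83 171 211 213 215 214]
 [ 94 111 111 113 106  74  76  79  79  72  72  98 119 154 213 213 214 213]
 [107 108 111 112 106  76  79  78  80  79  99 119 124 126 135 136 158 211]
 [111 108 109 110 103  76  77  77  80  83  99 109 114 122 124 124 123 133]
 [112 110 108 110 103  68  77  80  79  89 108 114 116 112 113 121 121 122]]
-0.1 [[274.5, 154.0], [274.1, 159.1], [273.9, 162.9]]
0 [[275.2, 153.2], [274.9, 158.3], [274.6, 162.0]]
0.1 [[276.1, 152.4], [275.7, 157.5], [275.5, 161.3]]
```

Request:
{"name": "arm_command", "arguments": {
  "plan": [-1,0,0,0,0,0,0,0,0,0,0,0,18,0,0,0,0,0,10,0,-40,0,0,0,0,0,-60,0,0,0]
}}

```text
t: 10.75
eef_pos: [0.6351, -0.1177, 0.1713]
orientation: [[-0.11, -0.994, -0.004], [-0.994, 0.11, 0.001], [-0.001, 0.005, -1.0]]
wrist_force: [1.0, -0.3, 0.1]
gripper_width: 0.0002
gripper_force: 0.0
```

Request:
{"name": "arm_command", "arguments": {
  "plan": [40,0,-40,0,0,0,50,0,0,0,0,0,50,0,0,0,0,0,50,0,0,0,0,0,0,0,0,0,0,0]
}}

```text
t: 11.38
eef_pos: [0.6145, -0.3094, 0.2114]
orientation: [[-0.113, -0.994, -0.001], [-0.994, 0.113, 0.0], [-0.0, 0.001, -1.0]]
wrist_force: [-0.1, 1.7, -0.6]
gripper_width: 0.0002
gripper_force: 0.0
```

```bash
python3 - <<'E'
from h import *
st()
a=vision.snapshot('scene');b=vision.snapshot('top')
f=lambda i:cv2.resize(i[:,:,::-1],None,fx=8,fy=8,interpolation=cv2.INTER_CUBIC)
cv2.imwrite('pics/c5.png',np.hstack([f(a[135:205,250:300]),f(b[180:250,290:340])]))
E
```

```text
t 11.375 pos [ 0.6145 -0.3094  0.2114] clamp mm [  43.8 -321.3] yaw_c -90.2 zax [-0.001  0.    -1.   ] q [ -26.7   24.6   29.7   95.1   -0.  -110.2] F [-0.1  1.7 -0.6] w 0.00021036086503862953
```

View pics/c5.png

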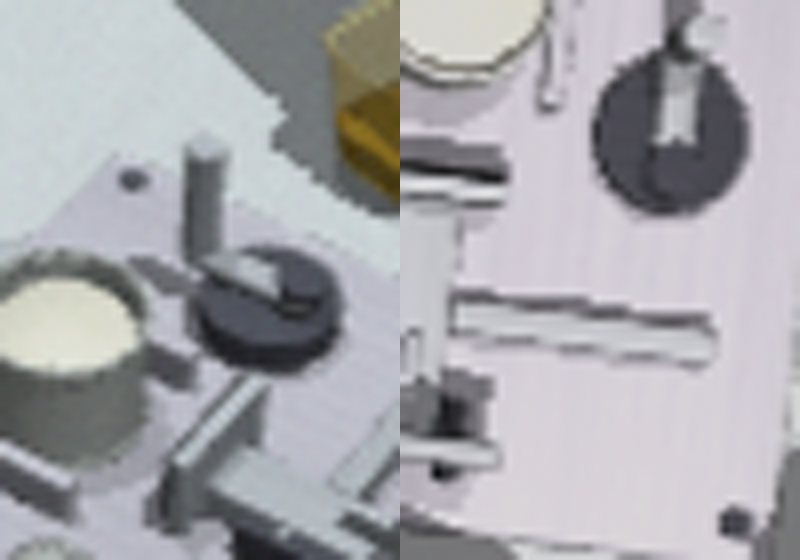

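Top view: the pin top is at (708,36), against a predicted (707,35) for lever straight forward, so the cam is at about 0. Now I'll go behind the push plate.

Request:
{"name": "arm_command", "arguments": {
  "plan": [-46,30,0,0,0,0,-46,30,0,0,0,0,-46,30,0,0,0,0,-46,30,0,0,0,0,-46,30,0,0,0,0]
}}

```text
t: 12.1
eef_pos: [0.4905, -0.058, 0.2125]
orientation: [[-0.107, -0.994, 0.001], [-0.994, 0.107, 0.0], [-0.0, -0.001, -1.0]]
wrist_force: [1.1, 0.3, 0.5]
gripper_width: 0.0002
gripper_force: 0.0
```

Request:
{"name": "arm_command", "arguments": {
  "plan": [-46,30,0,0,0,0,-46,30,0,0,0,10,0,0,0,0,0,10,0,0,0,0,0,10,0,0,0,0,0,10]
}}

```text
t: 12.72
eef_pos: [0.4424, 0.0373, 0.2126]
orientation: [[-0.721, -0.693, 0.001], [-0.693, 0.721, 0.0], [-0.001, -0.0, -1.0]]
wrist_force: [0.8, -0.7, -0.2]
gripper_width: 0.0004
gripper_force: 0.0
```

Request:
{"name": "arm_command", "arguments": {
  "plan": [0,0,0,0,0,10,0,0,0,0,0,10,0,0,0,0,0,10,0,0,0,0,0,10,0,0,0,0,0,10]
}}

```text
t: 13.35
eef_pos: [0.4424, 0.037, 0.2125]
orientation: [[-0.994, 0.107, 0.0], [0.107, 0.994, 0.0], [-0.0, 0.0, -1.0]]
wrist_force: [0.1, -0.5, 0.6]
gripper_width: 0.0001
gripper_force: 0.0
```

```bash
python3 -c "
from h import *
st();d(-160,0)"
```

```text
t 13.35 pos [0.4424 0.037  0.2125] clamp mm [-165.4    4.1] yaw_c 180.2 zax [ 0.  0. -1.] q [  4.8 -10.1  -8.4  91.7   0.   10.9] F [ 0.1 -0.5  0.6] w 9.007550654798881e-05
shift [-5.4 -4.1 -0. ]
```

Request:
{"name": "arm_command", "arguments": {
  "plan": [0,-4,50,0,0,0,0,0,50,0,0,0,0,0,47,0,0,0,0,0,0,0,0,0,-20,0,0,0,0,0]
}}

```text
t: 13.98
eef_pos: [0.4625, 0.0308, 0.0674]
orientation: [[-0.995, 0.102, 0.001], [0.102, 0.995, 0.0], [-0.001, 0.0, -1.0]]
wrist_force: [0.8, 0.0, 0.4]
gripper_width: -0.0003
gripper_force: 0.0
```

Request:
{"name": "arm_command", "arguments": {
  "plan": [-10,0,0,0,0,0,-7,0,0,0,0,0,-7,0,0,0,0,0,-7,0,0,0,0,0,0,0,0,0,0,0]
}}

```text
t: 14.6
eef_pos: [0.4942, 0.0269, 0.066]
orientation: [[-0.995, 0.103, 0.002], [0.103, 0.995, 0.0], [-0.001, 0.0, -1.0]]
wrist_force: [0.9, 0.2, 3.6]
gripper_width: -0.0001
gripper_force: 0.0
```

```bash
python3 -c "
from h import *
st()"
```

```text
t 14.6 pos [0.4942 0.0269 0.066 ] clamp mm [-112.9   -0.2] yaw_c 180.4 zax [ 0.002  0.    -1.   ] q [  3.1  -2.2 -17.4  74.7   0.    9. ] F [0.9 0.2 3.6] w -9.637649104380791e-05
```

Request:
{"name": "arm_command", "arguments": {
  "plan": [-5,0,0,0,0,0,-5,0,0,0,0,0,-5,0,0,0,0,0,0,0,0,0,0,0]
}}

```text
t: 15.1
eef_pos: [0.5088, 0.0253, 0.066]
orientation: [[-0.995, 0.103, 0.001], [0.103, 0.995, -0.0], [-0.001, 0.0, -1.0]]
wrist_force: [0.6, 0.7, 4.9]
gripper_width: -0.0002
gripper_force: 0.6
```

```bash
python3 - <<'E'
from h import *
st()
a=vision.snapshot('scene')
cv2.imwrite('pics/c6.png',cv2.resize(a[135:235,215:345,::-1],None,fx=6,fy=6,interpolation=cv2.INTER_CUBIC))
E
```

```text
t 15.1 pos [0.5088 0.0253 0.066 ] clamp mm [-98.2  -0.2] yaw_c 180.4 zax [ 0.001 -0.    -1.   ] q [  2.9  -0.1 -15.4  74.7  -0.    8.8] F [0.6 0.7 4.9] w -0.0001667023998165767
```

View pics/c6.png

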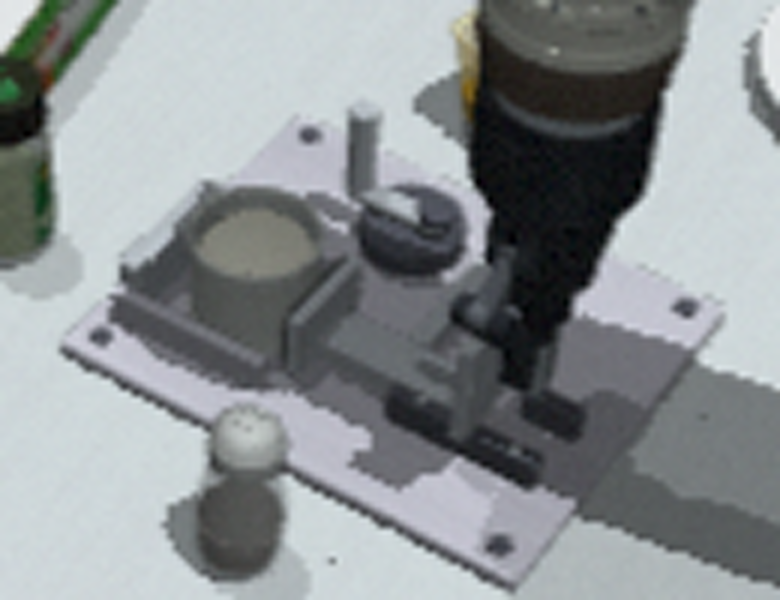

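The slide is moving and the jaw is just short of the tin. There is a small upward force, so I'll raise the tool a few mm to make sure nothing rubs.

Request:
{"name": "arm_command", "arguments": {
  "plan": [3,0,0,0,0,0,0,0,-6,0,0,0,0,0,0,0,0,0]
}}

```text
t: 15.52
eef_pos: [0.5053, 0.0257, 0.0717]
orientation: [[-0.995, 0.103, 0.0], [0.103, 0.995, 0.0], [-0.0, 0.0, -1.0]]
wrist_force: [0.4, 0.4, -0.3]
gripper_width: -0.0003
gripper_force: 0.0
```

Request:
{"name": "arm_command", "arguments": {
  "plan": [-4,0,0,0,0,0,-4,0,0,0,0,0,0,0,0,0,0,0]
}}

```text
t: 15.9
eef_pos: [0.5134, 0.0249, 0.0711]
orientation: [[-0.995, 0.103, -0.0], [0.103, 0.995, -0.0], [0.0, -0.0, -1.0]]
wrist_force: [-0.5, 0.1, 0.1]
gripper_width: -0.0001
gripper_force: 0.3
```

Request:
{"name": "arm_command", "arguments": {
  "plan": [-3,0,0,0,0,0,-2,0,0,0,0,0,0,0,0,0,0,0]
}}

```text
t: 16.27
eef_pos: [0.5183, 0.0243, 0.0711]
orientation: [[-0.995, 0.103, -0.0], [0.103, 0.995, -0.0], [0.0, -0.0, -1.0]]
wrist_force: [-1.8, -0.8, -1.3]
gripper_width: -0.0
gripper_force: 1.0
```

Request:
{"name": "arm_command", "arguments": {
  "plan": [-2,0,0,0,0,0,-1,0,0,0,0,0,0,0,0,0,0,0]
}}

```text
t: 16.65
eef_pos: [0.5191, 0.0242, 0.0711]
orientation: [[-0.995, 0.103, -0.004], [0.103, 0.995, 0.0], [0.004, -0.0, -1.0]]
wrist_force: [-15.0, 1.3, 6.7]
gripper_width: 0.0001
gripper_force: 7.6
```

Request:
{"name": "arm_command", "arguments": {
  "plan": [-2,0,0,0,0,0,0,0,0,0,0,0]
}}

```text
t: 16.9
eef_pos: [0.5193, 0.0242, 0.0711]
orientation: [[-0.995, 0.103, -0.008], [0.103, 0.995, 0.001], [0.008, -0.0, -1.0]]
wrist_force: [-26.9, 2.4, 14.3]
gripper_width: 0.0002
gripper_force: 13.3
```

Firm stop at 27 N. I'll back off, rise and check.

Request:
{"name": "arm_command", "arguments": {
  "plan": [4,0,0,0,0,0,20,0,0,0,0,0,30,0,0,0,0,0,0,0,-50,0,0,0,0,0,-50,0,0,0]
}}

```text
t: 17.52
eef_pos: [0.4692, 0.0294, 0.1723]
orientation: [[-0.995, 0.103, 0.0], [0.103, 0.995, -0.0], [-0.0, -0.0, -1.0]]
wrist_force: [0.8, 0.4, 0.3]
gripper_width: -0.0001
gripper_force: 0.0
```

Request:
{"name": "arm_command", "arguments": {
  "plan": [40,0,-40,0,0,0,40,0,0,0,0,0,0,0,0,0,0,0,0,0,0,0,0,0]
}}

```text
t: 18.02
eef_pos: [0.3906, 0.0377, 0.2114]
orientation: [[-0.995, 0.103, 0.002], [0.103, 0.995, 0.0], [-0.002, 0.0, -1.0]]
wrist_force: [-0.5, 0.4, 0.9]
gripper_width: -0.0001
gripper_force: 0.0
```

```bash
python3 - <<'E'
from h import *
st()
a=vision.snapshot('top');T=vision.camera_model('top')
cv2.imwrite('pics/c7.png',cv2.resize(a[150:256,255:395,::-1],None,fx=5,fy=5,interpolation=cv2.INTER_CUBIC))
g=lambda x,y,z:((proj(T,np.r_[tow(x/1e3,y/1e3),z])-[255,150]+.5)*5-.5).round()
print("jaw front edge at 48:",g(28,28,.049),g(28,-28,.049),"plate rear top:",g(-75,32,.088),g(-75,-32,.088),"tin c seated",g(61,0,.062),"pin c=0",g(45,-85,.086))
E
```

```text
t 18.025 pos [0.3906 0.0377 0.2114] clamp mm [-217.1   -1. ] yaw_c 180.4 zax [ 0.002  0.    -1.   ] q [  5.5 -17.2 -14.3  92.8  -0.   11.4] F [-0.5  0.4  0.9] w -0.00014002116566320908
jaw front edge at 48: [156. 181.] [254. 194.] plate rear top: [129. 361.] [245. 376.] tin c seated [214. 128.] pin c=0 [366. 171.]
```

View pics/c7.png

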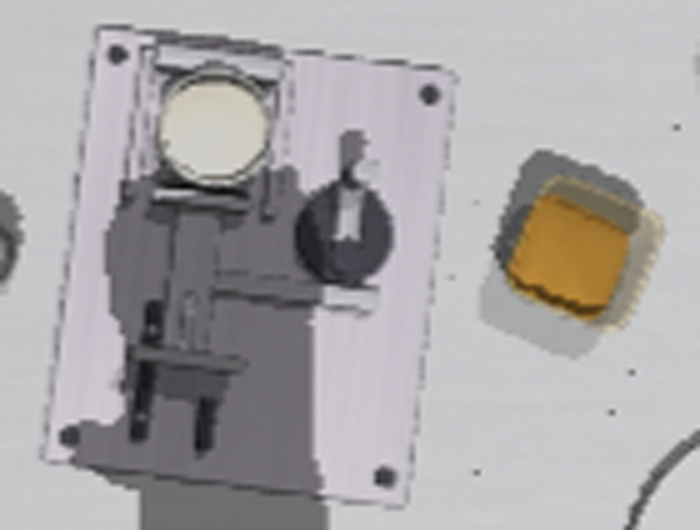

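The tin is at (215,126), against a predicted seated position of (214,128). The jaw is against it, the pin at (367,170) matches the forward position (366,171), and the bystanders are where they were. I'm handing it in.

```bash
python3 -c "
from bench import r
print(r.hand_in())"
```

```text
the job is handed in; nothing more can be done
None
```

The job is handed in: the cam lever points straight forward, and the slide, pushed home to 27 N, holds the tin against the end stop; the last top view confirmed both, with the amber tub unmoved and the arm clear at 18 s.

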